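# Pop the charged guest pager, trap it and ease it out

## Robot

A 7-joint arm with a two-finger parallel gripper is mounted at the origin on a cart in front of the work surface, level with it; the furniture and walls round the work are solid. World frame = base frame: x ahead of the robot, y to its left, z up, the work surface at z = 0. Lengths are in m, angles in rad, forces in N, time in s.
With the tool pointing down it reaches from about 0.425 to 0.95 m from the base axis. Payload 4.7 kg.
Tool frame: the origin (TCP) lies at the very end of the fingers, on their centre line; the grasp point (between the pads) lies 19 mm behind it; z points along the fingers, y is the line along which they close (so a half turn about z gives the same grasp; the last joint's range is limited). The gripper opens to 87 mm and grips with 3 to 60 N. Pads are 19 mm wide; open, the fingers measure 117 mm over their backs; the gripper's body (75 mm by 190 mm) begins 51 mm behind the grasp point.
Start: joints at [1.301, 0.469, -0.049, 1.532, 0.024, 1.141, -0.082], TCP at [0.161, -0.656, 0.223] pointing down, gripper open.
Joint ranges: [-2.59, 2.59], [-0.33, 1.99], [-1.39, 1.29], [0.1, 2.45], [-1.04, 4.18], [0.21, 1.99], [-2.66, 2.66]. Speed limits (rad/s): [2.57, 2.57, 3.14, 3.14, 3.14, 3.14, 3.14].

## Interface

Orientations are given as a unit quaternion [x, y, z, w].
In Python, from cell import state, get_image, finish_job gives the robot as it stands.
- The arm moves only by the tool jog_arm, never from a script. Its argument "steps" is a list of rows, each a list of 3 entries, a list of its own where there are three numbers: the turn, a rotation vector about the tool's x, y, z in units of 8 degrees (1.0 is 8 degrees), then the shift along the tool's x, y, z in units of 25 mm (1.0 is 25 mm), then the finger opening in mm, from 0 to 87. A call has 1 to 20 rows; each row shifts and turns the commanded pose from where the row before left it, along the tool's axes as they then stand; what a row does not reach is not made up. A row lasts 1/8 s, in which the tool goes at most 62.5 mm and 10.7 degrees, less where a joint would pass 70% of its speed; a pose out of reach is approached as far as the arm can. A call is refused whole if a number of a shift passes 1 or a number of a turn 1, either way. A call with a gripper value outside its range is refused whole. The fingers move at their own pace and stop on an object; "newtons" is the grip in N (left out, the last holds). Time passes only in rows, so rows that do not move let the fingers close. It gives the time, the measured TCP pose, the force, the opening and the grip force at its end, in the units of the state.
- state(): the state, without advancing time (a new reading comes with each control period).
- get_image(name): name is "scene" or "top" or "wrist"; returns a dict with "pixels" (420x560x3 uint8, blue, green, red), "fx", "fy", "cx", "cy" (pixels), "rvec" (rotation vector, rad) and "tvec" (3), from world to camera coordinates, as OpenCV has them; the wrist camera has in their place "T_tool_cam" (4x4, takes a point from camera to tool coordinates, whose origin is the TCP and whose axes are the flange's). Camera axes: x right, y down, z forward; pixel columns grow to the right and rows downward; lengths in m; the calibration is good to about 2 mm. A picture is of the moment at which its call begins: read the wrist's pose just before it. There is no depth.
- finish_job(): hands the job in; it is judged then, once.
The state is a dict: "clock": time; "q": joint angles; "qd": joint speeds; "joint_efforts": joint torques, N m; "position": TCP position; "tcp_rot": TCP orientation; "ft_force": force on the tool from outside, world axes, zero at the start; "torque": the same for the moment, N m; "width": finger opening in m; "gripper_force": force on a finger pad.
Only numpy, scipy, OpenCV 4.12 (cv2) and the standard library are available. Lean on these libraries where they do the work, as an engineer would, in place of code of your own. Each camera call takes 0.05 s, during which the arm holds its last target. There are 200 camera calls.

## Task

A customer is waiting for a guest pager: bring out the charged one, with the green light band. With one fingertip press down the white eject key of its dock, and let the pager spring out against your other finger while the key is still down, so that it is caught with more than half of it still in the dock and cannot shoot away; then ease it out against that finger until the ejector is spent. Leave it lying there, tail still in the dock, the key up and the hand clear; pick nothing up, and leave the red pager and all other things as they are.

Things in the scene. Friction and masses are not known exactly. Their poses are not given: they have to be found in the camera images.
- dock_green: dock of the green pager, fixed: black bed 154 x 70 x 10 mm, white hood to 40 mm height. Origin: centre of the underside; the pager comes out along its own -x axis (towards the robot, within 0.42 rad), z up. Bed from x = -82 to +72 mm, hood from -46 to +72 mm. Pager's front face at home: x = -66, y = 0 mm. Key beside the mouth, centre x = -44, y = -52.5 mm. The docks swap sides
- key_green_top (a point): centre of the top of the green dock's white eject key, 28 mm above the counter when free; 40 mm (dock's x) by 30 mm (dock's y), with a black eject mark. Free space all round it except the hood's side wall, 4.5 mm from the key's inner edge and 40 mm high
- key_green (a joint): how far that key is down (m), 0 free to 0.007 fully down; spring 2 N at first, 4 N fully down. At about 3.5 mm it frees a spring ejector, which at once drives the pager out along the dock's -x axis with about 4 N, falling to 2.5 N. The ejector is spent after 46 mm; there an eased-out pager stays, but an unchecked one flies on over the counter
- pager_green: the loose guest pager with the green light band round its front end: black, 84 (x) x 50 (y) x 24 mm high, 0.09 kg. Origin: centre of the underside, at home at x = -24, y = 0, z = 10 mm of its dock, with its top 34 mm above the counter; its -x axis points out of the dock
- pager_green_nose (a point): middle of the front face of the green pager, 42 mm in front of its origin, 12 mm above its underside (22 mm above the counter)
- dock_red: the same dock of the red pager, fixed on the counter, with the same measures; leave it alone
- pager_red: the same pager but with a red light band, still charging in its dock; leave it there
- notebook: black notebook, 130 x 95 x 16 mm, lying on the counter; leave it alone
- dark_mug: dark mug upside down, 65 x 93 x 53 mm, loose; leave it alone
- honey_tin: dark tin with orange lid, 58 mm across, 60 mm high, loose, behind the docks; leave it alone
- teaspoon: steel teaspoon, 130 mm long, loose; leave it alone
Things that resemble listed ones, but are neither listed nor needed, are in the scene too. Leave any pink look-alike of the pager_green alone.

How it is judged:
By the outcome, as a careful person would: the job done as asked, in the order asked, and still so for the second after the job is handed in, with the robot touching nothing.
It also fails if it takes over 32 s, if anything falls off the work surface, if the arm or the gripper's body presses on something with over 40 N, if the wrist force passes 120 N, or if a joint passes its speed limit or range.

## Working session

There is one attempt and no reset: what is moved stays moved. The work goes in short steps, Python scripts to look and compute and a tool call to move; the robot and the scene stay as the last step left them, time stands still between calls to the robot, and variables do not carry over. Pictures are saved under pics/ and viewed, at most 11 in all, crops included, and the job is handed in when it is done.

Besides the shell and the picture viewer there is one more tool, called after ">>>" by a JSON object that holds its "method" and its "body". jog_arm: Moves the arm, as the interface text tells. Its arguments: {"type":"object","properties":{"steps":{"type":"array","items":{"type":"array"}},"newtons":{"type":"number"}},"required":["steps"]}

```bash
mkdir -p pics
cat > h.py <<'E'
import numpy as np, cv2, pickle
from cell import state, get_image
def snap(n,f):
    s=state(); d=get_image(n); d['s']=s; cv2.imwrite(f'pics/{f}.png',d['pixels']); pickle.dump(d,open(f'pics/{f}.pkl','wb')); return d
E
python3 - <<'E'
from h import *
a=snap('scene','s1');b=snap('top','t1')
s=state();print(s['clock'],s['position'],s['tcp_rot'],s['width'])
for d in(a,b):print(d['fx'],d['rvec'],d['tvec'])
E
```

```text
0.1 [ 0.16087779 -0.6550182   0.22159669] [ 9.92758387e-01  1.20125129e-01 -1.25692081e-04 -8.50111922e-04] 0.08701800036156912
541.8461340982952 [ 1.14095043 -2.33019772  0.98923459] [0.45881338 0.32767874 1.13918845]
520.9478046216484 [ 2.19891226 -2.15896362  0.05817025] [0.08803148 0.62017648 1.50429239]
```

View pics/s1.png

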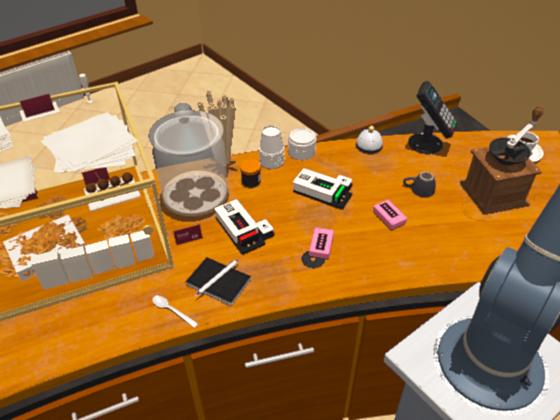

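View pics/t1.png

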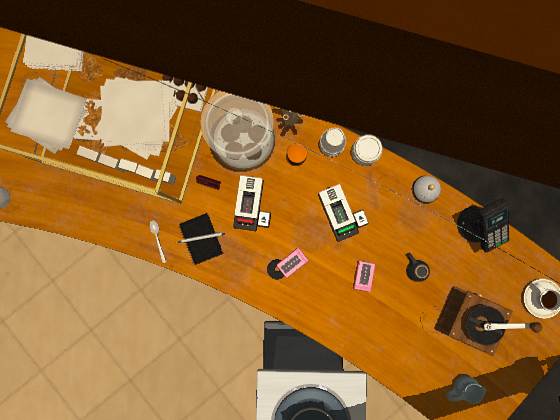

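The candidates are the dock at top (338,212) / scene (325,187) with a green band, the dock at top (248,203) / scene (243,225) with a red band, and two pink look-alikes at top (291,263) and (365,275). The green-band one fits the description. I'll confirm it with an enlarged crop and use that to measure.

Run:
```python
import cv2,numpy as np
t=cv2.imread('pics/t1.png')[178:248,312:377];s=cv2.imread('pics/s1.png')[158:213,285:360]
T=cv2.resize(t,None,fx=6,fy=6,interpolation=cv2.INTER_CUBIC);S=cv2.resize(s,None,fx=5,fy=5,interpolation=cv2.INTER_CUBIC)
o=np.zeros((420,770,3),np.uint8);o[:420,:390]=T;o[:275,392:767]=S;cv2.imwrite('pics/c1.png',o)
```

```text
(no output)
```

View pics/c1.png

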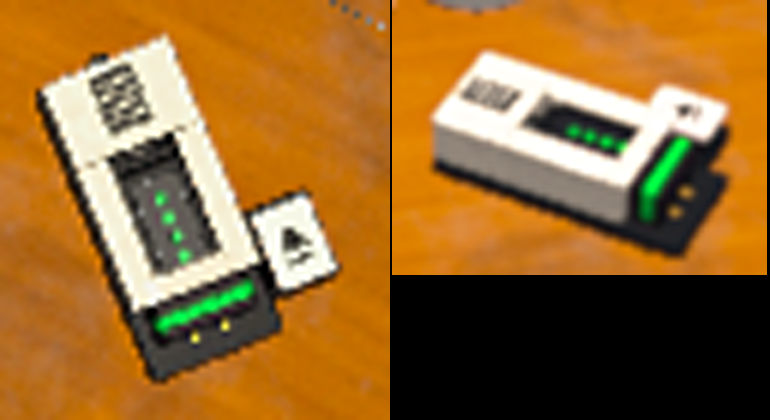

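The crop confirms it: a green band across the pager's front and a white key with a black eject mark to its right. I'll fit the dock pose from both views and triangulate the heights freely.

```bash
cat > fit.py <<'E'
from h import *
from scipy.optimize import least_squares
M=[(72,-35,40),(72,35,40),(-46,35,40),(-24,-67.5,28),(-64,-67.5,28),(-24,-37.5,28),(-82,35,10),(-82,-35,10)]
T=np.array([(168,37),(40,95),(135,312),(303,192),(338,268),(248,212),(155,382),(280,325)])/6+[312,178]
S=(np.array([(487,52),(433,120),(628,187),(655,88)[:2],(728,100),(655,88),(685,250),(728,178)])-[392,0])/5+[285,158]
# scene: key corners: which is which checked by residual
a=pickle.load(open('pics/s1.pkl','rb'));b=pickle.load(open('pics/t1.pkl','rb'))
def pr(d,P): 
    K=np.array([[d['fx'],0,d['cx']],[0,d['fy'],d['cy']],[0,0,1]]);return cv2.projectPoints(np.array(P,float).reshape(-1,3),np.array(d['rvec']),np.array(d['tvec']),K,None)[0][:,0]
def W(p,P):
    P=np.array(P)/1000;c,s=np.cos(p[2]),np.sin(p[2]);return np.c_[p[0]+c*P[:,0]-s*P[:,1],p[1]+s*P[:,0]+c*P[:,1],P[:,2]+p[3]]
if __name__=='__main__':
    iT=range(8);iS=[0,1,2]
    f=lambda p:np.r_[(pr(b,W(p,M))-T).ravel(),(pr(a,W(p,M))-S)[iS].ravel()]
    r=least_squares(f,[.6,-.1,.0,0],loss='soft_l1');p=r.x;print(p);print(f(p).reshape(-1,2).round(1))
    print('pred scene crop',((pr(a,W(p,M))-[285,158])*5+[392,0]).round())
    for z in (0,): print('key',W(p,[(-44,-52.5,28)]),'nose',W(p,[(-66,0,22)]))
    # free triangulation of hood corners 0,1,2
    for i in iS: print(M[i],least_squares(lambda q:np.r_[pr(a,q)[0]-S[i],pr(b,q)[0]-T[i]],[.6,-.1,.03]).x.round(4))
    # free key centre from both
    for tp,sp in [((293,242),(690,112))]:
        t=np.array(tp)/6+[312,178];s=(np.array(sp)-[392,0])/5+[285,158]
        print('keyfree',least_squares(lambda q:np.r_[pr(a,q)[0]-s,pr(b,q)[0]-t],[.6,-.1,.03]).x.round(4))
E
python3 fit.py
```

```text
[ 0.61799784 -0.06991492  0.41985331 -0.00315401]
[[ 0.1 -0.4]
 [-0.7 -0.7]
 [-0.4  0.5]
 [ 0.6 -0. ]
 [ 0.3 -0.1]
 [ 0.3  0.7]
 [ 0.3  0.4]
 [ 1.3  0.6]
 [-0.4 -0.3]
 [-0.7  0.4]
 [-0.7  0.2]]
pred scene crop [[485.  51.]
 [430. 122.]
 [624. 188.]
 [661.  84.]
 [726. 105.]
 [640. 115.]
 [682. 249.]
 [731. 173.]]
key [[ 0.59921969 -0.1357908   0.02484599]] nose [[ 0.55773002 -0.09681827  0.01884599]]
(72, -35, 40) [ 0.6965 -0.0724  0.0368]
(72, 35, 40) [ 0.6676 -0.0101  0.0387]
(-46, 35, 40) [ 0.5625 -0.0587  0.036 ]
keyfree [ 0.5975 -0.1368  0.0238]
```

>>> {"method": "jog_arm", "body": {"steps": [[[0, 0, -0.93], [0, 0, -1], 52], [[0, 0, -0.93], [0, 0, -1], 52], [[0, 0, -0.93], [0, 0, -1], 52], [[0, 0, -0.93], [0, 0, -1], 52], [[0, 0, -0.93], [0, 0, -1], 52], [[0, 0, -0.93], [0, 0, 0], 52], [[0, 0, -0.93], [0, 0, 0], 52], [[0, 0, 0], [1, 0.24, 0], 52], [[0, 0, 0], [1, 0.24, 0], 52], [[0, 0, 0], [1, 0.24, 0], 52], [[0, 0, 0], [1, 0.24, 0], 52], [[0, 0, 0], [1, 0.24, 0], 52], [[0, 0, 0], [1, 0.24, 0], 52], [[0, 0, 0], [1, 0.24, 0], 52], [[0, 0, 0], [1, 0.24, 0], 52], [[0, 0, 0], [1, 0.24, 0], 52], [[0, 0, 0], [1, 0.24, 0], 52], [[0, 0, 0], [1, 0.24, 0], 52], [[0, 0, 0], [1, 0.24, 0], 52], [[0, 0, 0], [1, 0.24, 0], 52]]}}

```text
clock: 2.6
position: [0.3657, -0.3893, 0.3476]
tcp_rot: [0.839, 0.544, -0.0, 0.0]
ft_force: [-0.2, -0.3, -0.4]
width: 0.0519
gripper_force: 0.0
```

>>> {"method": "jog_arm", "body": {"steps": [[[0, 0, 0], [1, 0.24, 0], 52], [[0, 0, 0], [1, 0.24, 0], 52], [[0, 0, 0], [1, 0.24, 0], 52], [[0, 0, 0], [1, 0.24, 0], 52], [[0, 0, 0], [1, 0.24, 0], 52], [[0, 0, 0], [1, 0.24, 0.5], 52], [[0, 0, 0], [1, 0.24, 1], 52], [[0, 0, 0], [1, 0.24, 1], 52], [[0, 0, 0], [1, 0.24, 1], 52], [[0, 0, 0], [1, 0.24, 1], 52], [[0, 0, 0], [1, 0.24, 1], 52], [[0, 0, 0], [0, 0, 0.5], 52], [[0, 0, 0], [0, 0, 0], 52], [[0, 0, 0], [0, 0, 0], 52]]}}

```text
clock: 4.35
position: [0.5377, -0.168, 0.1985]
tcp_rot: [0.84, 0.543, 0.0, 0.001]
ft_force: [-0.2, -0.7, -0.0]
width: 0.0519
gripper_force: 0.0
```

Run:
```python
from h import *
d=snap('wrist','w1');s=d['s'];print(s['clock'],s['position'],s['tcp_rot'],s['width'],s['ft_force']);print(d['T_tool_cam'],d['fx'],d['cx'],d['cy'])
```

```text
4.35 [ 0.5376708  -0.16803218  0.19845929] [8.39793791e-01 5.42904821e-01 2.04377334e-04 8.37706848e-04] 0.05192745681076704 [-0.1744804  -0.69483816 -0.03822327]
[[-8.17943319e-04 -9.52717237e-01 -3.03857199e-01  8.49254030e-02]
 [ 9.99999376e-01 -1.01037398e-03  4.76071990e-04 -4.24029968e-04]
 [-7.60571399e-04 -3.03856620e-01  9.52717469e-01 -1.62054029e-01]
 [ 0.00000000e+00  0.00000000e+00  0.00000000e+00  1.00000000e+00]] 370.1337612284877 279.2524324443433 208.34522611048374
```

View pics/w1.png

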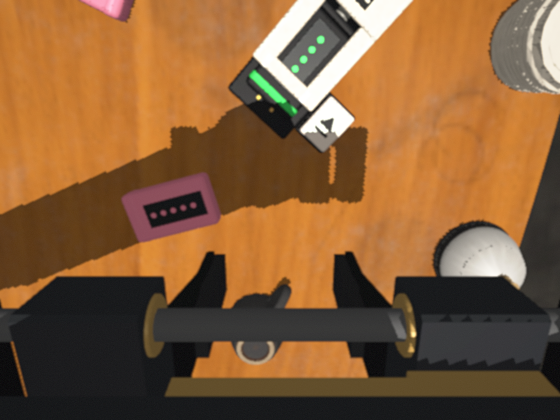

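The wrist view shows the green dock's mouth at about (270,100) and its key at (327,122). The pink look-alike is at (172,205), well clear. I'll enlarge it for a precise fit.

Run:
```python
import cv2
t=cv2.imread('pics/w1.png')[0:160,220:420]
cv2.imwrite('pics/c2.png',cv2.resize(t,None,fx=3.75,fy=3.75,interpolation=cv2.INTER_CUBIC))
```

```text
(no output)
```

View pics/c2.png

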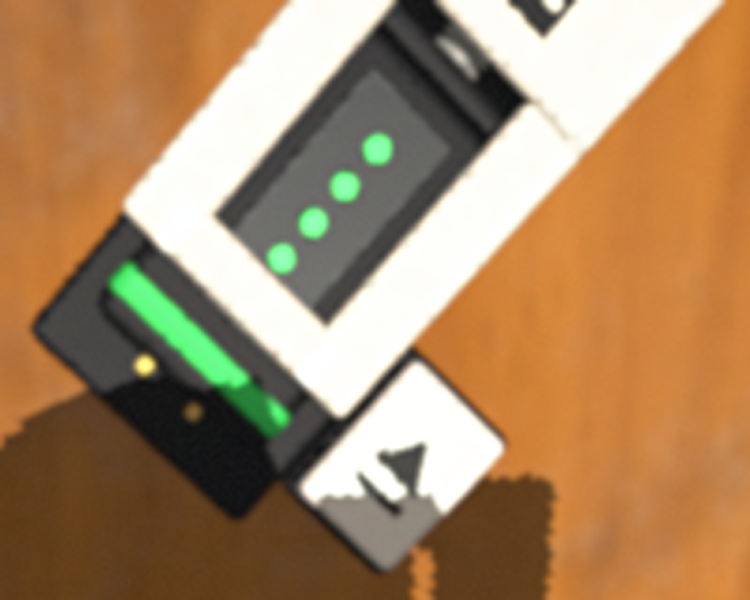

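```bash
cat > fit2.py <<'E'
from fit import *
from scipy.spatial.transform import Rotation as R
d=pickle.load(open('pics/w1.pkl','rb'));s=d['s']
Tw=np.eye(4);Tw[:3,:3]=R.from_quat(s['tcp_rot']).as_matrix();Tw[:3,3]=s['position']
C=np.linalg.inv(Tw@np.array(d['T_tool_cam']));w=dict(d,rvec=cv2.Rodrigues(C[:3,:3])[0],tvec=C[:3,3])
A=lambda h:[(-46,h,40),(-46,-h,40),(-24,-37.5,28),(-24,-67.5,28),(-64,-67.5,28),(-64,-37.5,28),(-82,35,10),(-82,-35,10)]
P=(np.array([(125,207),(343,417),(417,360),(505,447),(385,572),(297,485),(35,327),(238,517)])+.5)/3.75-.5+[220,0]
f=lambda p:(pr(w,W(p,A(33)))-P).ravel()
r=least_squares(f,[.618,-.07,.42,0]);p=r.x;print('wrist',p);print(f(p).reshape(-1,2).round(1))
g=lambda p:f([*p,0]);q=least_squares(g,p[:3]).x;print('wrist z0',q,abs(g(q)).max());q=[*q,0]
for n,k in (('key',(-44,-52.5,28)),('nose',(-66,0,22)),('hand',(-60.5,-29,28))):print(n,W(q,[k]).round(4))
t=(np.array((293,242))+.5)/6-.5+[312,178];kp=P[2:6].mean(0)
X=least_squares(lambda x:np.r_[pr(w,x)[0]-kp,pr(b,x)[0]-t],[.6,-.1,.03]);print('key triang',X.x,abs(X.fun).max())
E
python3 fit2.py
```

```text
wrist [ 0.62015265 -0.06936841  0.39322414 -0.00973851]
[[ 0.9 -0.2]
 [-0.4  0.2]
 [-0.2 -0.4]
 [-0.4  0.2]
 [ 0.1 -0.8]
 [ 0.3 -0.2]
 [-0.7 -0.2]
 [ 0.2  1.5]]
wrist z0 [ 0.61983314 -0.06876338  0.39415057] 2.6876486103534774
key [[ 0.5994 -0.1341  0.028 ]]
nose [[ 0.5589 -0.0941  0.022 ]]
hand [[ 0.5751 -0.1188  0.028 ]]
key triang [ 0.60258565 -0.13935352 -0.0169324 ] 0.05814579868291503
```

>>> {"method": "jog_arm", "body": {"steps": [[[0, 0, 0], [0.6, 0.14, 0], 52], [[0, 0, 0], [0.6, 0.14, 0.6], 52], [[0, 0, 0], [0.6, 0.14, 1], 52], [[0, 0, 0], [0.56, 0.14, 1], 52], [[0, 0, 0], [0, 0, 1], 52], [[0, 0, 0], [0, 0, 0.4], 52], [[0, 0, 0], [0, 0, 0], 52], [[0, 0, 0], [0, 0, 0], 52]]}}

```text
clock: 5.4
position: [0.5754, -0.1187, 0.0987]
tcp_rot: [0.839, 0.544, 0.001, 0.001]
ft_force: [-1.3, 1.1, 0.1]
width: 0.0521
gripper_force: 0.0
```

Run:
```python
from h import *
d=snap('wrist','w2');s=d['s'];print(s['clock'],s['position'],s['tcp_rot'],s['width'],s['ft_force'])
cv2.imwrite('pics/c3.png',cv2.resize(d['pixels'][:400],None,fx=1.42,fy=1.42,interpolation=cv2.INTER_CUBIC))
```

```text
5.4 [ 0.57542707 -0.11874068  0.09871758] [8.39336356e-01 5.43611343e-01 7.85921270e-04 7.56511869e-04] 0.05213722826844894 [-1.27344488  1.05488827  0.13994355]
```

View pics/c3.png

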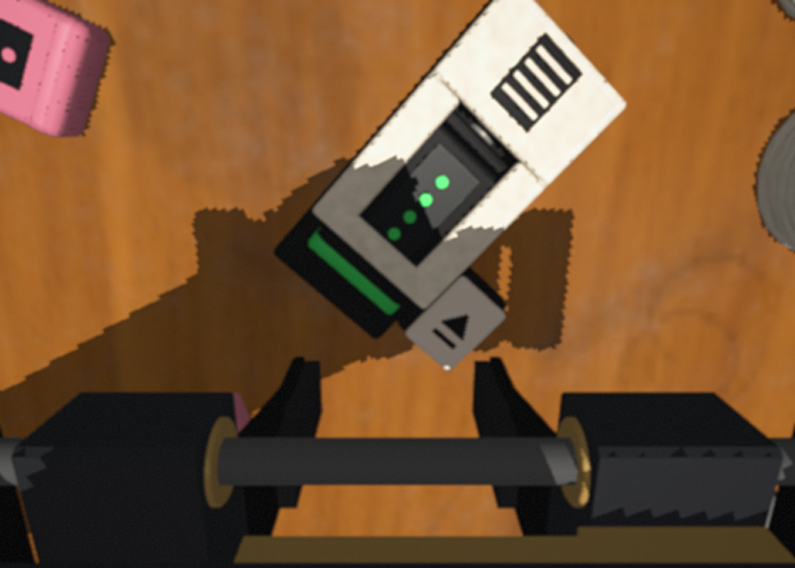

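```bash
cat > fit3.py <<'E'
from fit2 import *
def wc(n):
    d=pickle.load(open(f'pics/{n}.pkl','rb'));s=d['s'];Tw=np.eye(4);Tw[:3,:3]=R.from_quat(s['tcp_rot']).as_matrix();Tw[:3,3]=s['position']
    C=np.linalg.inv(Tw@np.array(d['T_tool_cam']));return dict(d,rvec=cv2.Rodrigues(C[:3,:3])[0],tvec=C[:3,3])
w2=wc('w2')
A2=A(33)[:2]+[(72,-33,40)]+A(33)[2:]
P2=(np.array([(312,208),(425,307),(626,104),(467,273),(507,317),(447,370),(404,330),(275,250),(377,338)])+.5)/1.42-.5
f2=lambda p:(pr(w2,W(p,A2))-P2).ravel()
M33=[(x,np.sign(y)*33 if z==40 else y,z) for x,y,z in M]
ft=lambda p:(pr(b,W(p,M33))-T).ravel()
fs=lambda p:(pr(a,W(p,M33))-S)[:3].ravel()
print('-----')
x0=[.618,-.07,.42,0]
p=least_squares(f2,x0).x;print('w2',p,f2(p).reshape(-1,2).round(1).tolist())
p=least_squares(lambda p:np.r_[f(p),f2(p)],x0).x;print('w1+w2',p,abs(f(p)).max(),abs(f2(p)).max())
p=least_squares(lambda p:np.r_[ft(p),fs(p)],x0).x;print('top+scene',p)
p=least_squares(lambda p:np.r_[f(p),f2(p),2*ft(p),2*fs(p)],x0).x;print('all',p)
kp2=P2[3:7].mean(0)
X=least_squares(lambda x:np.r_[pr(w,x)[0]-kp,pr(w2,x)[0]-kp2],[.6,-.1,.03]);print('key w1w2',X.x,abs(X.fun).max())
# fingertips: where they'd appear at tcp z with opening 52
for sy in(-1,1):
    print(sy,[((pr(w2,Tt)[0]+.5)*1.42-.5).round() for Tt in [(np.array(w2['s']['position'])+R.from_quat(w2['s']['tcp_rot']).apply([.0095,sy*.026,0]))]])
E
python3 fit3.py | sed -n '/-----/,$p'
```

```text
-----
w2 [ 0.61961612 -0.06877103  0.39922138 -0.00493569] [[1.3, 0.1], [0.0, 0.3], [0.9, 0.8], [-2.7, -0.2], [0.2, -2.2], [1.2, -0.4], [0.5, 0.8], [-1.6, -0.0], [0.1, 0.7]]
w1+w2 [ 0.61970513 -0.06891533  0.39805203 -0.005411  ] 1.9538765638976656 2.678036616810516
top+scene [ 0.61801387 -0.0696568   0.41578596 -0.0036587 ]
all [ 0.61942648 -0.06902501  0.40129606 -0.00544122]
key w1w2 [ 0.59958658 -0.13426084  0.02306549] 0.31932721106767303
-1 [array([321., 363.])]
1 [array([475., 363.])]
```

The wrist fit agrees with the other views: dock at about (0.619, -0.069), yaw 0.40. The key triangulates to z of about 23 ± 5 mm against the 28 mm given. I'll descend to just above the key, with the catch finger about 6 mm ahead of the nose.

>>> {"method": "jog_arm", "body": {"steps": [[[0, 0, 0], [-0.045, -0.04, 0.6], 52], [[0, 0, 0], [0, 0, 0.8], 52], [[0, 0, 0], [0, 0, 0.8], 52], [[0, 0, 0], [0, 0, 0.4], 52], [[0, 0, 0], [0, 0, 0], 52], [[0, 0, 0], [0, 0, 0], 52], [[0, 0, 0], [0, 0, 0], 52]]}}

```text
clock: 6.32
position: [0.5738, -0.1193, 0.0332]
tcp_rot: [0.839, 0.544, 0.001, 0.001]
ft_force: [0.0, -0.9, -0.5]
width: 0.0522
gripper_force: 0.0
```

Run:
```python
from h import *
d=snap('wrist','w3');b=snap('scene','s3');s=state();print(s['clock'],s['position'],s['ft_force'],s['torque'])
o=np.zeros((560,800,3),np.uint8)
x=cv2.resize(d['pixels'][150:330,180:380],None,fx=2.5,fy=2.5,interpolation=cv2.INTER_CUBIC);o[:450,:500]=x
x=cv2.resize(b['pixels'][150:225,295:370],None,fx=4,fy=4,interpolation=cv2.INTER_CUBIC);o[:300,500:]=x
cv2.imwrite('pics/c4.png',o)
```

```text
6.425 [ 0.57358615 -0.1193454   0.03314016] [ 0.50125516  0.13588209 -1.00389504] [-0.04839163 -0.04316135  0.00690687]
```

View pics/c4.png

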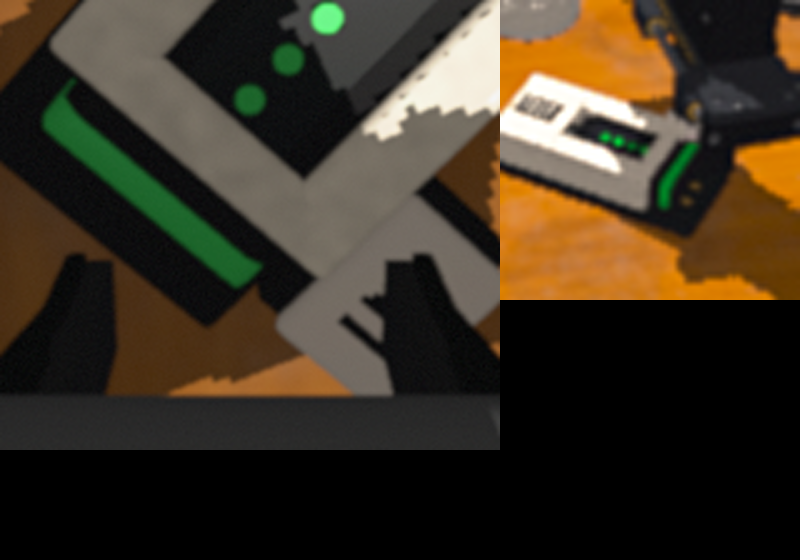

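```bash
python3 - <<'E' | sed -n '/=====/,$p'
from fit3 import *
print('=====')
w3=wc('w3');s=w3['s'];cr=lambda u:((u-[180,150]+.5)*2.5-.5).round().tolist()
rot=R.from_quat(s['tcp_rot'])
for t in [(.0095,-.026,0),(.0095,-.041,0),(.0095,.026,0),(.0095,.041,0)]:print('tip',t,cr(pr(w3,np.array(s['position'])+rot.apply(t))[0]))
p=[.6192,-.069,.40,0]
for m in [(-66,25,34),(-66,-25,34),(-66,-25,22),(-82,-35,10),(-64,-37.5,28),(-46,-33,40),(-46,33,40),(-24,-37.5,28)]:print(m,cr(pr(w3,W(p,[m]))[0]))
E
```

```text
=====
tip (0.0095, -0.026, 0) [115.0, 265.0]
tip (0.0095, -0.041, 0) [37.0, 265.0]
tip (0.0095, 0.026, 0) [386.0, 265.0]
tip (0.0095, 0.041, 0) [465.0, 264.0]
(-66, 25, 34) [19.0, 148.0]
(-66, -25, 34) [221.0, 315.0]
(-66, -25, 22) [223.0, 287.0]
(-82, -35, 10) [209.0, 338.0]
(-64, -37.5, 28) [274.0, 332.0]
(-46, -33, 40) [325.0, 286.0]
(-46, 33, 40) [48.0, 47.0]
(-24, -37.5, 28) [416.0, 197.0]
```

The fingertip and dock are shifted equally in the picture, so the relative fit holds: the gap to the nose is about 5–6 mm and the key finger sits fully on the key. Pressing now.

>>> {"method": "jog_arm", "body": {"steps": [[[0, 0, 0], [0, 0, 0.2], 52], [[0, 0, 0], [0, 0, 0.14], 52], [[0, 0, 0], [0, 0, 0.1], 52], [[0, 0, 0], [0, 0, 0.04], 52], [[0, 0, 0], [0, 0, 0], 52], [[0, 0, 0], [0, 0, 0], 52]]}}

```text
clock: 7.18
position: [0.5732, -0.1196, 0.0214]
tcp_rot: [0.839, 0.544, -0.0, 0.0]
ft_force: [-2.3, -0.3, 9.1]
width: 0.052
gripper_force: 5.6
```

Run:
```python
from h import *
d=snap('wrist','w4');b=snap('scene','s4');s=state();print(s['clock'],s['position'],s['ft_force'],s['torque'])
o=np.zeros((560,800,3),np.uint8)
x=cv2.resize(d['pixels'][150:330,180:380],None,fx=2.5,fy=2.5,interpolation=cv2.INTER_CUBIC);o[:450,:500]=x
x=cv2.resize(b['pixels'][150:225,295:370],None,fx=4,fy=4,interpolation=cv2.INTER_CUBIC);o[:300,500:]=x
cv2.imwrite('pics/c5.png',cv2.convertScaleAbs(o,alpha=1.6))
```

```text
7.275 [ 0.57316695 -0.11961613  0.02136869] [-2.6709585  -0.9777481   8.88438842] [-0.25141252  0.37360235  0.17176366]
```

View pics/c5.png

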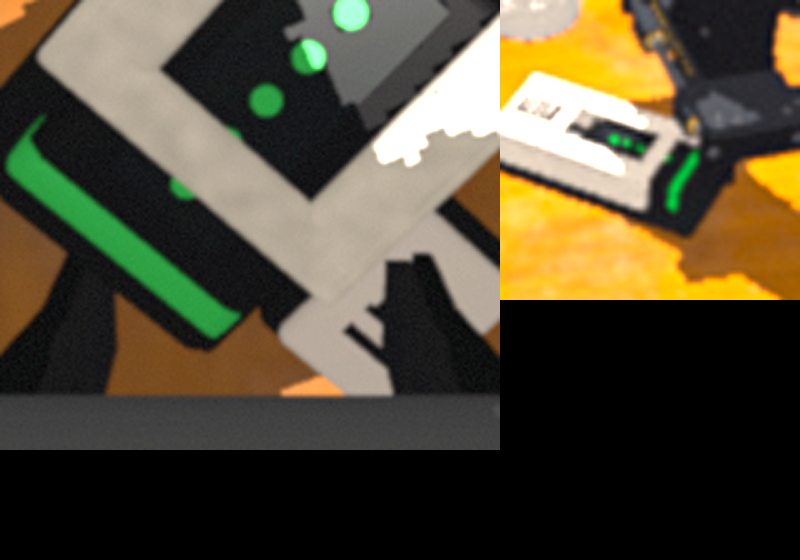

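The pager has moved a few mm and is caught against the left finger with the key still fully down. The side force is about 2.8 N along the exit direction. Now I'll ease it out slowly along the dock's -x.

>>> {"method": "jog_arm", "body": {"steps": [[[0, 0, 0], [-0.04, -0.035, -0.03], 52], [[0, 0, 0], [-0.073, -0.068, 0], 52], [[0, 0, 0], [-0.073, -0.068, 0], 52], [[0, 0, 0], [-0.073, -0.068, 0], 52], [[0, 0, 0], [-0.073, -0.068, 0], 52], [[0, 0, 0], [-0.073, -0.068, 0], 52], [[0, 0, 0], [-0.073, -0.068, 0], 52], [[0, 0, 0], [-0.073, -0.068, 0], 52], [[0, 0, 0], [-0.073, -0.068, 0], 52], [[0, 0, 0], [-0.073, -0.068, 0], 52], [[0, 0, 0], [-0.073, -0.068, 0], 52], [[0, 0, 0], [-0.073, -0.068, 0], 52], [[0, 0, 0], [0, 0, 0], 52]]}}

```text
clock: 8.9
position: [0.5464, -0.1307, 0.0213]
tcp_rot: [0.839, 0.544, -0.0, 0.0]
ft_force: [-0.5, -1.1, 6.0]
width: 0.0524
gripper_force: 3.2
```

Run:
```python
from h import *
d=snap('wrist','w5');b=snap('scene','s5');s=state();print(s['clock'],s['position'],s['ft_force'],s['torque'])
o=np.zeros((560,800,3),np.uint8)
x=cv2.resize(d['pixels'][150:330,180:380],None,fx=2.5,fy=2.5,interpolation=cv2.INTER_CUBIC);o[:450,:500]=x
x=cv2.resize(b['pixels'][150:225,295:370],None,fx=4,fy=4,interpolation=cv2.INTER_CUBIC);o[:300,500:]=x
cv2.imwrite('pics/c6.png',cv2.convertScaleAbs(o,alpha=1.6))
```

```text
9.0 [ 0.54642699 -0.1307008   0.02131068] [ 0.44807858 -0.34467806  5.83320493] [-0.25729017 -0.11534071  0.07454308]
```

View pics/c6.png

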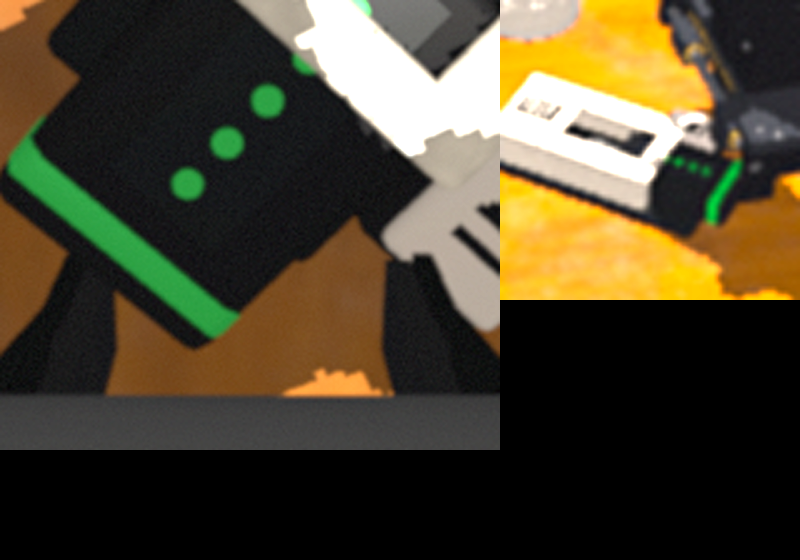

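The pager is out about 35 mm and still resting on the finger. I'll continue slowly to the end of the ejector.

>>> {"method": "jog_arm", "body": {"steps": [[[0, 0, 0], [-0.06, -0.055, 0], 52], [[0, 0, 0], [-0.06, -0.055, 0], 52], [[0, 0, 0], [-0.06, -0.055, 0], 52], [[0, 0, 0], [-0.06, -0.055, 0], 52], [[0, 0, 0], [-0.06, -0.055, 0], 52], [[0, 0, 0], [-0.06, -0.055, 0], 52], [[0, 0, 0], [-0.06, -0.055, 0], 52], [[0, 0, 0], [-0.06, -0.055, 0], 52], [[0, 0, 0], [0, 0, 0], 52], [[0, 0, 0], [0, 0, 0], 52]]}}

```text
clock: 10.25
position: [0.5319, -0.1369, 0.0214]
tcp_rot: [0.839, 0.544, 0.0, 0.0]
ft_force: [0.3, 0.6, 0.1]
width: 0.0521
gripper_force: 0.0
```

Run:
```python
from h import *
d=snap('wrist','w6');b=snap('scene','s6');s=state();print(s['clock'],s['position'],s['ft_force'],s['torque'])
o=np.zeros((560,800,3),np.uint8)
x=cv2.resize(d['pixels'][150:330,180:380],None,fx=2.5,fy=2.5,interpolation=cv2.INTER_CUBIC);o[:450,:500]=x
x=cv2.resize(b['pixels'][150:225,295:370],None,fx=4,fy=4,interpolation=cv2.INTER_CUBIC);o[:300,500:]=x
cv2.imwrite('pics/c7.png',cv2.convertScaleAbs(o,alpha=1.6))
```

```text
10.35 [ 0.53186466 -0.13692919  0.02131698] [0.32577055 0.06159709 0.00092381] [ 0.00034284 -0.03754386 -0.04287012]
```

View pics/c7.png

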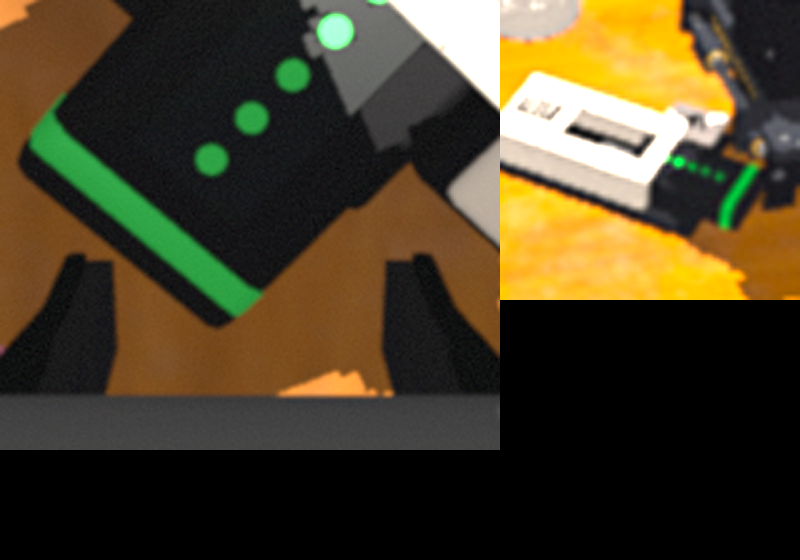

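The pager has stopped on its own about 45 mm out, with a gap to the finger and no force on it. Clearing the hand now.

>>> {"method": "jog_arm", "body": {"steps": [[[0, 0, 0], [-0.2, -0.18, 0], 52], [[0, 0, 0], [-0.1, -0.1, -0.3], 52], [[0, 0, 0], [0, 0, -0.8], 52], [[0, 0, 0], [0, 0, -1], 52], [[0, 0, 0], [0, 0, -1], 52], [[0, 0, 0], [0, 0, -1], 52], [[0, 0, 0], [-0.5, 0, -1], 52], [[0, 0, 0], [-1, 0, -1], 52], [[0, 0, 0], [-1, 0, 0], 52], [[0, 0, 0], [-1, 0, 0], 52], [[0, 0, 0], [-1, 0, 0], 52], [[0, 0, 0], [0, 0, 0], 52], [[0, 0, 0], [0, 0, 0], 52]]}}

```text
clock: 11.98
position: [0.4766, -0.2427, 0.1741]
tcp_rot: [0.839, 0.544, 0.0, 0.0]
ft_force: [0.2, 0.3, -0.5]
width: 0.0517
gripper_force: 0.0
```

Run:
```python
from h import *
a=snap('top','t7');b=snap('scene','s7');s=state();print(s['clock'],s['position'],s['ft_force'])
o=np.zeros((400,800,3),np.uint8)
o[:400,:400]=cv2.resize(a['pixels'][170:270,300:400],None,fx=4,fy=4,interpolation=cv2.INTER_CUBIC)
o[:400,400:]=cv2.resize(b['pixels'][150:250,280:380],None,fx=4,fy=4,interpolation=cv2.INTER_CUBIC)
cv2.imwrite('pics/c8.png',o)
```

```text
12.075 [ 0.47684896 -0.24235349  0.17404417] [0.14889    0.37639094 0.04972688]
```

View pics/c8.png

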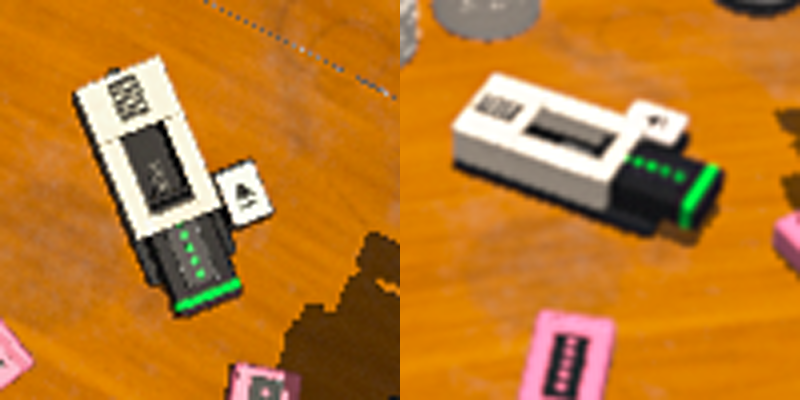

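The final view shows the green pager at rest with its tail still in the dock and the key up. The hand is clear and the pink look-alikes are untouched.

```bash
python3 -c "
from cell import finish_job
print(finish_job())"
```

```text
the job is handed in; nothing more can be done
None
```

I ejected the green pager, caught it with the key still down and eased it out about 45 mm until the ejector was spent; it lies with its tail in the dock, the key up and the hand clear, and I handed the job in at about 12 s.

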